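Show the visor lens to the document camera

ROBOT

A 6-joint arm with a two-finger parallel gripper is mounted at the origin on the work surface. World frame = base frame: x ahead of the robot, y to its left, z up, the work surface at z = 0. Lengths are in m, angles in rad, forces in N, time in s.
With the tool pointing down it reaches from about 0.35 to 0.975 m from the base axis. Payload 4.9 kg.
Tool frame: the origin (TCP) lies midway between the tips of the shut fingers; the grasp point (between the pads) lies 19 mm behind it; z points along the fingers, y is the line along which they close (so a half turn about z gives the same grasp; the last joint's range is limited). The gripper opens to 85 mm and grips with 20 to 120 N. Pads are 22 mm wide; open, the fingers measure 114 mm over their backs; the gripper's body (76 mm by 85 mm) begins 54 mm behind the grasp point. The pads swing forward as they close: fully open they stand 13 mm farther back than shut.
Start: joints at [1.124, 0.053, 1.613, -0, 1.476, -0.119], TCP at [0.201, 0.592, 0.231] pointing down, gripper open.
Joint ranges: [-3.01, 3.01], [-1.01, 2.22], [0.06, 2.58], [-1.02, 4.17], [0.09, 2.62], [-3.14, 3.14]. Speed limits (rad/s): [2.57, 2.57, 3.14, 3.14, 3.14, 3.14].

INTERFACE

Orientations are given as a unit quaternion [w, x, y, z].
In Python, from plant import state, grab_frame, camera_info, job_done, spot_in, masks_of, pinpoint gives the robot as it stands.
- The arm moves only by the shell command python3 -m handwheel 'ROWS' [OPENING]. ROWS is JSON, a list that holds one entry, the list of rows, each a list of 6 numbers: the shift along the world's x, y, z in m, then the turn, a rotation vector about the world's x, y, z in degrees. In form: [[[tx, ty, tz, ax, ay, az], ...]]. A call has 1 to 20 rows; each row shifts and turns the commanded pose from where the row before left it; what a row does not reach is not made up. A row lasts 1/12 s, in which the tool goes at most 41.7 mm and 7.16 degrees, less where a joint would pass 70% of its speed; a pose out of reach is approached as far as the arm can. A call is refused whole if a number of a shift passes 0.0417 or a number of a turn 7.16, either way. A call with a gripper value outside its range is refused whole. OPENING is the opening, from 0 (shut) to 1 (fully open), set as the call begins (- or left out, the last holds). The fingers move at their own pace and stop on an object; the grip force is fixed at half the most. Time passes only in rows, so rows that do not move let the fingers close. It gives the time, the measured TCP pose, the force, the opening and the grip force at its end, in the units of the state.
- state(): the state, without advancing time (a new reading comes with each control period).
- grab_frame(name): name is "scene" or "top" or "wrist"; returns (picture, depth): 400x640x3 uint8, blue, green, red; 400x640 float32, m along the optical axis (not along the pixel's ray), 0 where there is no reading.
- camera_info(name): a dict with "fx", "fy", "cx", "cy" (pixels), "T" (4x4, takes a point from camera to world coordinates). Camera axes: x right, y up, looking along -z (the intrinsics and any distortion apply to the point x, -y, -z); pixel columns grow to the right and rows downward; lengths in m; the calibration is good to about 2 mm. A picture is of the moment at which its call begins: read the wrist's pose just before it. camera_info takes no time and is no camera call; for the wrist camera it gives the pose at the moment of the call.
- job_done(): hands the job in; it is judged then, once.
Trained networks look in the newest picture that a camera, given by its name, has taken for a name from the list of things; names that differ only in an ending like _2 or _b are one class to them, and where a whole thing is asked for, a point or a joint stands for the part that bears it (a point fixed in the world has none). Each returns a list of dicts, best first, with "conf" (0 to 1); they miss things now and then, are a little off and sometimes report something else, mostly with a low value. They report only what shows in the picture. A call takes as long as a camera call.
- spot_in(camera, thing): "box" ([left, top, width, height] in pixels, round what is visible of it).
- masks_of(camera, thing): "region" (400x640 bool, what is visible of it) and "box" ([left, top, width, height] in pixels, round what is visible of it).
- pinpoint(camera, thing): "position" ([column, row] in pixels: a listed point, or the origin of a listed thing).
The state is a dict: "time": time; "joint_pos": joint angles; "joint_vel": joint speeds; "joint_efforts": joint torques, N m; "tool_pos": TCP position; "tool_rot": TCP orientation; "contact_force": force on the tool from outside, world axes, zero at the start; "ft_torque": the same for the moment, N m; "gripper_width": opening from 0.0 (shut) to 1.0 (fully open); "grasp_force": force on a finger pad.
Only numpy, scipy, OpenCV 4.12 (cv2) and the standard library are available. Lean on these libraries where they do the work, as an engineer would, in place of code of your own. Each camera call takes 0.05 s, during which the arm holds its last target. There are 200 camera calls.

TASK

Pull the lens kit's drawer out to its stop, take the wide two-eye visor lens out of it, and hold it up to the document camera: centred on the camera's line of sight at its focus point 150 mm in front of the camera's lens, face square on to the camera, level, with its grip tab uppermost. Finish while holding it still there, gripped and touching nothing else; leave the drawer out and the two small lenses in it, and do not disturb the camera, the case or the other things on the table.

Things in the scene. Friction and masses are not known exactly. Their poses are not given: they have to be found in the camera images.
- kit_drawer (a joint): Opening of the drawer in the lens kit, in m: 0 shut, 0.170 at its stop, fully out. It may start up to 0.02 ajar. It slides with about 1.5 N of friction and stays where it is left.
- drawer_handle (a point): Middle of the drawer's handle: a level steel bar 11 mm thick, 120 mm long, 78 mm above the table, 45 mm in front of the drawer's front; open above, so it can be pinched from above. The drawer pulls out along this point's -x; the bar runs along y; z up. The drawer's front panel is 310 mm wide, its top edge 104 mm above the table; the drawer's sides reach 46 mm above the table.
- visor_center (a point): Middle of the visor lens without its tab; it is the widest of the three in the drawer: amber pane in a black frame 112 mm wide (x), 52 high (z, up), 8 thick (y; both faces alike), nose notch in its lower edge, grip tab on top. About 60 g. It stands loose in a slot 11 mm wide between ribs that reach 47 mm above the table; this point is then 45 mm above the table.
- visor_tab (a point): Middle of the visor lens's grip tab, 38 mm above visor_center along its z; the tab is 36 mm wide (x), 10 mm thick (y) and 24 mm high (z), the place to pinch the lens, across its thickness. Same axes as visor_center.
- lens_a_center (a point): Middle of a small single-eye lens, a bystander in the drawer: 56 mm wide, 52 mm high, 8 mm thick, no notch, with the same grip tab on top.
- lens_b_center (a point): Middle of the other small single-eye lens, alike.
- focus (a point): Focus point of the document camera: in empty air 150 mm in front of its lens, 170 to 235 mm above the table. x points along the line of sight to the camera, which looks down at 0.2 to 0.5 rad; y is level; z square to both, upward: the tab's direction when presented. White foot of radius 55 mm; column 205 mm from here along the line of sight, 295 mm high in all, with a stiff hinged head.
- kit_front (a point): Middle of the front face of the lens kit at the table: a fixed low black case with a clear top, 240 mm deep, 310 mm wide, 108 mm high. x points to its back; the drawer pulls out along -x and holds three upright lenses, in any order, in slots along x, at y = -85, 0 and 85 mm; fully out, their middles are 75 to 100 mm in front of this face and clear of the case.
- goggles: Bystander: black goggles standing on the table, 172 mm wide, 80 mm high. Origin at the underside.
- spectacles: Bystander: thin spectacles on the table, 130 by 140 mm, 22 mm high. Origin at the underside.
- gluestick: Bystander: upright glue stick, 27 mm in diameter, 88 mm high. Origin at the underside.
- gamebox_a: Bystander: flat box, 120 by 120 by 46 mm. Origin at the underside.
- gamebox_b: Bystander: another such box. Origin at the underside.

How it is judged:
On the way, in this order (a step that is already met when the one before it is completed fails the run):
1. the drawer is out at its stop (within 6 mm) with the visor lens in it (value of joint kit_drawer above 0.164 m and height (world z) of visor_center below 0.07 m), for 0.2 s.
2. the visor lens is lifted clear of the drawer in the fingers (height (world z) of visor_center above 0.13 m and contact force between the fingers and visor above 1 N), for 0.2 s.
At the end, for the whole second after the job is handed in: Visor lens held in the fingers at rest, its middle within 20 mm of the focus point, face square to the line of sight within 0.2 rad, width level within 0.17 rad, tab uppermost, not touching the camera; drawer within 15 mm of its stop, both small lenses in it (distance between visor_center and focus below 0.02 m and angle between the y axis of visor_center and the x axis of focus, either way round below 0.2 rad and angle between visor_center's own x axis and vertical between 1.4 and 1.74 rad and angle between visor_center's own z axis and vertical below 0.9 rad and contact force between the fingers and visor above 1 N and contact force between visor and cam below 0.2 N and linear speed of visor below 0.02 m/s and angular speed of visor below 0.15 rad/s and value of joint kit_drawer above 0.155 m and height (world z) of each of lens_a_center, lens_b_center below 0.06 m); the arm keeps its last pose, push and grip.
It fails at once if the camera or its head is moved (more than 10 mm at the focus point) (distance of focus from where it was at the start of the episode above 0.01 m).
It fails at once if a small lens is taken out of the drawer or tipped over (height (world z) of any of lens_a_center, lens_b_center above 0.07 m or angle between any of lens_a_center, lens_b_center's own z axis and vertical above 0.5 rad).
It fails at once if a bystander is moved more than 30 mm (distance of any of goggles, spectacles, gluestick, gamebox_a, gamebox_b from where it was at the start of the episode above 0.03 m).
It fails at once if the visor lens is dropped: it touches nothing of the gripper while out of the drawer (height (world z) of visor_center above 0.12 m and contact force between the fingers and visor below 0.01 N).
It also fails if it takes over 51 s, if anything falls off the work surface, if the arm or the gripper's body presses on something with over 40 N, if the wrist force passes 120 N, or if a joint passes its speed limit or range.

## Working session

There is one attempt and no reset: what is moved stays moved. The work goes in short steps, Python scripts to look and compute and a shell command to move; the robot and the scene stay as the last step left them, time stands still between calls to the robot, and variables do not carry over. Pictures are saved under pics/ and viewed, at most 10 in all, crops included, and the job is handed in when it is done.

```bash
mkdir -p pics
cat > h.py <<'E'
import numpy as np, cv2
from plant import *
def pix2w(cam,u,v,d=None,z=None,info=None):
    i=info or camera_info(cam); T=np.array(i["T"])
    r=np.array([(u-i["cx"])/i["fx"],-(v-i["cy"])/i["fy"],-1.0])
    if d is None:
        w=T[:3,:3]@r; d=(z-T[2,3])/w[2]
    return T[:3,:3]@(r*d)+T[:3,3]
def dep(D,u,v,k=2):
    p=D[int(v)-k:int(v)+k+1,int(u)-k:int(u)+k+1]; p=p[p>0]
    return float(np.median(p)) if p.size else None
E
python3 - <<'E'
from h import *
np.set_printoptions(precision=3,suppress=True)
for c in ("scene","top"):
    I,D=grab_frame(c); cv2.imwrite(f"pics/{c}0.png",I); np.save(c+"0.npy",D)
    i=camera_info(c); print(c,{k:i[k] for k in i if k!="T"}); print(np.array(i["T"]))
    for t in ["drawer_handle","visor_center","visor_tab","lens_a_center","focus","kit_front","goggles","spectacles","gluestick","gamebox_a"]:
        for p in pinpoint(c,t)[:3]:
            u,v=p["position"]; d=dep(D,u,v)
            print(t,round(p["conf"],2),np.round([u,v]),pix2w(c,u,v,d) if d else None)
print(state())
E
```

```text
scene {'fx': 435.8997557230902, 'fy': 435.8997557230902, 'cx': 322.99085329848975, 'cy': 201.07879184797986}
[[ 0.826 -0.303  0.475  1.239]
 [ 0.563  0.479 -0.673 -1.003]
 [-0.024  0.824  0.567  1.02 ]
 [ 0.     0.     0.     1.   ]]
drawer_handle 0.77 [372. 213.] [0.645 0.148 0.077]
focus 0.42 [390. 191.] [0.608 0.368 0.042]
goggles 0.63 [224. 308.] [ 0.513 -0.477  0.08 ]
spectacles 0.67 [231. 268.] [ 0.342 -0.286 -0.002]
gluestick 0.43 [270. 263.] [ 0.452 -0.211  0.013]
gamebox_a 0.86 [388. 188.] [0.59  0.38  0.043]
gamebox_a 0.72 [340. 185.] [0.41  0.295 0.042]
top {'fx': 515.9905487965301, 'fy': 515.9905487965301, 'cx': 325.29984311485657, 'cy': 199.30511526159236}
[[-0.008  0.989 -0.146  0.301]
 [-1.    -0.008 -0.002 -0.016]
 [-0.004  0.146  0.989  1.802]
 [ 0.     0.     0.     1.   ]]
drawer_handle 0.86 [287. 174.] [0.645 0.118 0.08 ]
visor_center 0.19 [445. 228.] [ 0.456 -0.411  0.08 ]
goggles 0.62 [448. 231.] [ 0.452 -0.438 -0.   ]
gluestick 0.52 [380. 234.] [ 0.439 -0.195  0.067]
gamebox_a 0.92 [202. 199.] [0.565 0.413 0.046]
gamebox_a 0.8 [225. 252.] [0.382 0.331 0.047]
{'time': 1.1, 'joint_pos': array([ 1.124,  0.053,  1.613,  0.   ,  1.476, -0.119]), 'joint_vel': array([ 0.003, -0.001, -0.001, -0.   , -0.001, -0.001]), 'joint_efforts': array([  0.001, -39.37 , -37.046,  -0.   ,   0.001,  -0.   ]), 'tool_pos': array([0.201, 0.592, 0.231]), 'tool_rot': array([-0.   ,  0.163,  0.987, -0.   ]), 'contact_force': array([-0.513, -0.322,  0.055]), 'ft_torque': array([-0.001,  0.029,  0.04 ]), 'grasp_force': 0.0, 'gripper_width': 1.0018829079575344}
```

View pics/scene0.png

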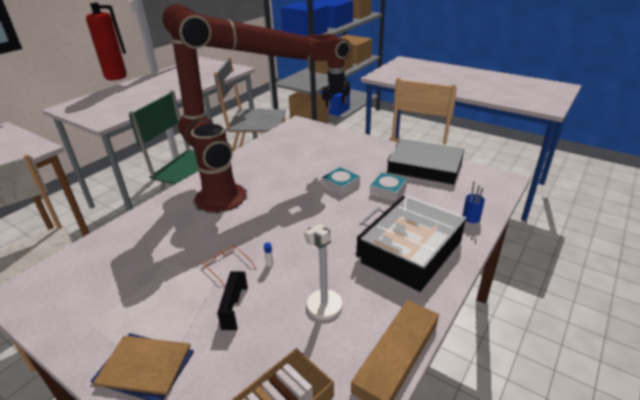

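View pics/top0.png

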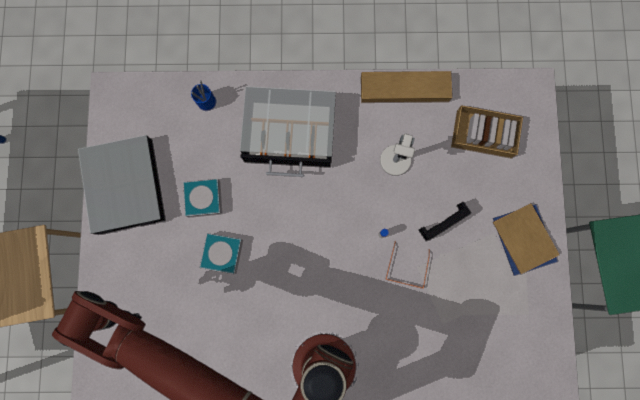

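Scene: case at about (410,240) with its handle left at (372,213), document camera foot (324,305), head (318,235). Top: handle bar from (267,173) to (303,175), camera foot (397,159), head (404,147), goggles (445,221), glue stick (384,233), game boxes (202,198) and (221,253).

```bash
python3 - <<'E'
from h import *
np.set_printoptions(precision=3,suppress=True)
def cloud(c,x0,y0,x1,y1):
    D=np.load(c+"0.npy"); i=camera_info(c)
    v,u=np.mgrid[y0:y1,x0:x1]; d=D[y0:y1,x0:x1]; T=np.array(i["T"])
    P=np.stack([(u-i["cx"])/i["fx"]*d,-(v-i["cy"])/i["fy"]*d,-d],-1)[d>0]
    return P@T[:3,:3].T+T[:3,3]
# handle
P=cloud("top",255,160,318,182); H=P[(P[:,2]>.065)&(P[:,2]<.095)]
H=H[H[:,0]<np.percentile(H[:,0],60)] ;
print("handle",len(H),H.min(0),H.max(0),H.mean(0)); 
vx,vy,x0,y0=cv2.fitLine(H[:,:2].astype(np.float32),cv2.DIST_HUBER,0,.01,.01).ravel();print("bar dir",vx,vy,"yaw of y",np.arctan2(-vx*np.sign(vy),abs(vy)))
P=cloud("top",230,75,350,185); K=P[(P[:,2]>.095)&(P[:,2]<.125)]
print("case",cv2.minAreaRect(K[:,:2].astype(np.float32)),len(K))
for c,b in (("top",(370,125,430,185)),("scene",(290,215,350,325))):
    P=cloud(c,*b); P=P[(P[:,2]>.03)&(P[:,0]>.45)]
    for z in np.arange(.03,.36,.03):
        Q=P[(P[:,2]>=z)&(P[:,2]<z+.03)]
        if len(Q): print(c,round(z,2),len(Q),Q.mean(0),Q.min(0),Q.max(0))
    F=cloud(c,*b);
    if c=="top":
        I=cv2.imread("pics/top0.png")
E
python3 - <<'E'
import cv2
a=cv2.imread("pics/scene0.png")[215:330,285:365];b=cv2.imread("pics/top0.png")[125:185,355:435]
cv2.imwrite("pics/z1.png",cv2.hconcat([cv2.resize(a,(400,575)),cv2.resize(b,(400,575))]))
E
```

```text
handle 167 [0.635 0.016 0.067] [0.681 0.19  0.092] [0.65  0.125 0.082]
bar dir 0.05606769 0.998427 yaw of y -0.05609711
case ((0.7897082567214966, 0.11651971191167831), (0.3111419975757599, 0.30196261405944824), 86.11775207519531) 6293
top 0.03 17 [ 0.698 -0.259  0.043] [ 0.692 -0.292  0.03 ] [ 0.706 -0.249  0.058]
top 0.06 15 [ 0.699 -0.255  0.077] [ 0.694 -0.266  0.063] [ 0.709 -0.249  0.09 ]
top 0.09 7 [ 0.698 -0.252  0.106] [ 0.694 -0.254  0.093] [ 0.702 -0.249  0.119]
top 0.12 1 [ 0.7   -0.251  0.125] [ 0.7   -0.251  0.125] [ 0.7   -0.251  0.125]
top 0.24 29 [ 0.679 -0.244  0.264] [ 0.65  -0.277  0.249] [ 0.718 -0.223  0.27 ]
top 0.27 357 [ 0.685 -0.254  0.285] [ 0.652 -0.281  0.27 ] [ 0.726 -0.221  0.3  ]
top 0.3 2 [ 0.71  -0.267  0.301] [ 0.706 -0.279  0.301] [ 0.713 -0.255  0.301]
scene 0.03 48 [ 0.708 -0.266  0.045] [ 0.697 -0.272  0.03 ] [ 0.716 -0.252  0.059]
scene 0.06 51 [ 0.709 -0.266  0.075] [ 0.699 -0.272  0.06 ] [ 0.716 -0.256  0.09 ]
scene 0.09 52 [ 0.709 -0.266  0.105] [ 0.696 -0.272  0.091] [ 0.716 -0.255  0.12 ]
scene 0.12 60 [ 0.708 -0.266  0.135] [ 0.695 -0.273  0.12 ] [ 0.716 -0.256  0.149]
scene 0.15 65 [ 0.709 -0.265  0.166] [ 0.698 -0.272  0.15 ] [ 0.717 -0.252  0.179]
scene 0.18 58 [ 0.709 -0.265  0.195] [ 0.7   -0.271  0.181] [ 0.716 -0.25   0.21 ]
scene 0.21 61 [ 0.709 -0.266  0.225] [ 0.695 -0.272  0.211] [ 0.716 -0.258  0.24 ]
scene 0.24 140 [ 0.696 -0.273  0.258] [ 0.653 -0.286  0.241] [ 0.727 -0.241  0.27 ]
scene 0.27 345 [ 0.696 -0.263  0.283] [ 0.652 -0.285  0.27 ] [ 0.729 -0.223  0.296]
```

View pics/z1.png

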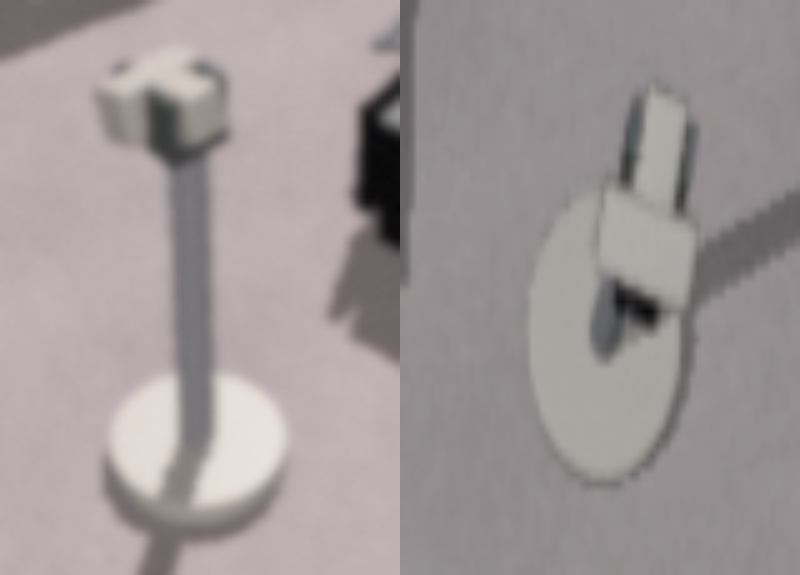

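The kit's front looks toward the robot (yaw about −0.06), and the camera head looks roughly along −x at about (0.69,−0.26,0.28). I'll move over the handle first.

```bash
python3 -m handwheel '[[[0.027,-0.030,0,0,0,-5],[0.027,-0.030,0,0,0,-5],[0.027,-0.030,0,0,0,-5],[0.027,-0.030,0,0,0,-5],[0.027,-0.030,0,0,0,-5],[0.027,-0.030,0,0,0,-5],[0.027,-0.030,0,0,0,-5],[0.027,-0.030,0,0,0,-5],[0.027,-0.030,0,0,0,-5],[0.027,-0.030,0,0,0,-5],[0.027,-0.030,0,0,0,-5],[0.027,-0.030,0,0,0,-5],[0.027,-0.030,0,0,0,-5],[0.027,-0.030,0,0,0,-5],[0.027,-0.030,0,0,0,-4.5],[0,0,0,0,0,0],[0,0,0,0,0,0],[0,0,0,0,0,0]]]' 0.4
python3 - <<'E'
from h import *
np.set_printoptions(precision=3,suppress=True)
s=state(); print(s["tool_pos"],s["tool_rot"],s["gripper_width"])
i=camera_info("wrist"); print(i)
I,D=grab_frame("wrist"); cv2.imwrite("pics/w1.png",I); np.save("w1.npy",D)
for t in ["drawer_handle","visor_center","visor_tab","lens_a_center","kit_front"]:
    for p in pinpoint("wrist",t)[:3]:
        u,v=p["position"]; d=dep(D,u,v)
        print(t,round(p["conf"],2),np.round([u,v]),pix2w("wrist",u,v,d,info=i) if d else None)
E
```

```text
time: 2.6
tool_pos: [0.606, 0.1417, 0.2311]
tool_rot: [-0.0, 0.727, 0.687, -0.0]
contact_force: [0.7, 0.5, -0.4]
gripper_width: 0.4
grasp_force: 0.0
[0.606 0.142 0.231] [-0.     0.727  0.687 -0.   ] 0.3997954579566697
{'fx': 357.6634210008017, 'fy': 357.6634210008017, 'cx': 310.60331289963705, 'cy': 196.67015821717266, 'T': array([[ 0.998,  0.054,  0.018,  0.61 ],
       [-0.057,  0.952,  0.3  ,  0.218],
       [-0.001, -0.301,  0.954,  0.374],
       [ 0.   ,  0.   ,  0.   ,  1.   ]])}
drawer_handle 0.8 [354. 190.] [0.642 0.13  0.083]
kit_front 0.68 [397. 173.] [0.689 0.131 0.036]
```

View pics/w1.png

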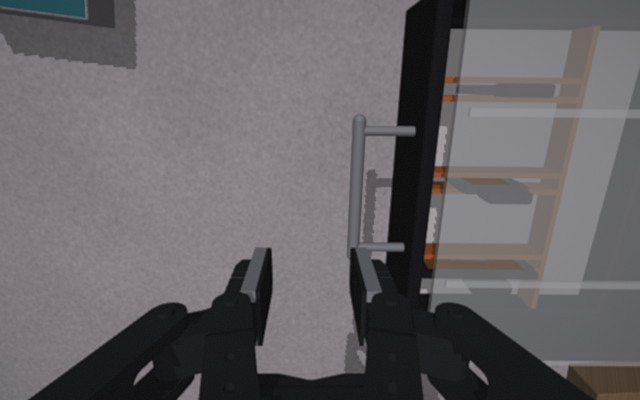

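The bar runs from (360,118) to (353,~258, half hidden by the finger), and the slots' ribs lie behind it under the clear top. Now the bar line in world coordinates.

Run:
```python
from h import *
np.set_printoptions(precision=4,suppress=True)
i=camera_info("wrist")
I=cv2.imread("pics/w1.png");D=np.load("w1.npy")
for v in (135,150,170,190,210,230,240):
    r=D[v,335:372].copy(); c=np.where((r>0)&(r<r.max()-0.03))[0]+335
    u=c.mean(); print(v,c.min(),c.max(),pix2w("wrist",u,v,z=.0815,info=i),[round(float(D[v,int(u)]),3)])
print(pix2w("wrist",360,117,z=.08,info=i),pix2w("wrist",353,258,z=.08,info=i),pix2w("wrist",400,131,z=.08,info=i),pix2w("wrist",392,247,z=.08,info=i))
# front panel top edge left side
print(pix2w("wrist",409,20,z=.104,info=i),pix2w("wrist",392,290,z=.104,info=i))
```

```text
135 352 371 [0.6488 0.1769 0.0815] [0.288]
150 351 364 [0.6454 0.1647 0.0815] [0.293]
170 351 363 [0.6447 0.1478 0.0815] [0.298]
190 350 362 [0.6436 0.1304 0.0815] [0.303]
210 349 360 [0.6419 0.1123 0.0815] [0.309]
230 348 359 [0.6407 0.0936 0.0815] [0.314]
240 347 359 [0.6401 0.084  0.0815] [0.317]
[0.648  0.1912 0.08  ] [0.6399 0.0654 0.08  ] [0.6804 0.1782 0.08  ] [0.6753 0.0744 0.08  ]
[0.6793 0.2568 0.104 ] [0.6704 0.0454 0.104 ]
```

```bash
python3 -m handwheel '[[[0.0185,-0.0065,0,0,0,-0.3],[0.0185,-0.0065,0,0,0,-0.3],[0,0,-0.034,0,0,0],[0,0,-0.034,0,0,0],[0,0,-0.034,0,0,0],[0,0,-0.034,0,0,0],[0,0,-0.034,0,0,0],[0,0,0,0,0,0],[0,0,0,0,0,0]]]' 0.3
python3 -m handwheel '[[[0,0,0,0,0,0],[0,0,0,0,0,0],[0,0,0,0,0,0],[0,0,0,0,0,0],[0,0,0,0,0,0]]]' 0
```

```text
time: 3.65
tool_pos: [0.6411, 0.129, 0.0591]
tool_rot: [-0.002, 0.73, 0.683, -0.002]
contact_force: [-0.7, 0.4, -0.1]
gripper_width: 0.304
grasp_force: 0.0
time: 4.07
tool_pos: [0.6451, 0.1292, 0.0645]
tool_rot: [0.001, 0.731, 0.683, 0.002]
contact_force: [-0.6, 1.2, 6.9]
gripper_width: 0.104
grasp_force: 59.2
```

```bash
python3 -m handwheel '[[[-0.008,0.0005,0,0,0,0],[-0.015,0.001,0,0,0,0],[-0.015,0.001,0,0,0,0],[-0.015,0.001,0,0,0,0],[-0.015,0.001,0,0,0,0],[-0.015,0.001,0,0,0,0],[-0.015,0.001,0,0,0,0],[-0.015,0.001,0,0,0,0],[-0.015,0.001,0,0,0,0],[-0.015,0.001,0,0,0,0],[-0.005,0.0003,0,0,0,0],[0,0,0,0,0,0]]]'
```

```text
time: 5.07
tool_pos: [0.496, 0.1393, 0.0643]
tool_rot: [0.001, 0.731, 0.683, 0.002]
contact_force: [-0.9, 2.0, 10.1]
gripper_width: 0.102
grasp_force: 60.6
```

```bash
python3 -m handwheel '[[[-0.006,0.0004,0,0,0,0],[-0.006,0.0004,0,0,0,0],[-0.004,0.0003,0,0,0,0],[-0.004,0.0003,0,0,0,0],[0,0,0,0,0,0],[0,0,0,0,0,0]]]'
```

```text
time: 5.57
tool_pos: [0.4831, 0.1402, 0.0645]
tool_rot: [0.007, 0.731, 0.683, 0.009]
contact_force: [24.1, 2.6, -10.5]
gripper_width: 0.103
grasp_force: 59.0
```

```bash
python3 -m handwheel '[[[0.005,0,0,0,0,0],[0,0,0,0,0,0]]]'
python3 -m handwheel '[[[0,0,0,0,0,0],[0,0,0,0,0,0],[0,0,0,0,0,0],[0,0,0.02,0,0,0],[0,0,0.04,0,0,0],[0,0,0.04,0,0,0],[0.01,0,0.04,0,0,0],[0.02,-0.004,0.035,0,0,0],[0.03,-0.004,0.025,0,0,0],[0.02,-0.004,0.02,0,0,0],[0.01,-0.004,0.01,0,0,0],[0,0,0,0,0,0],[0,0,0,0,0,0]]]' 0.3
python3 - <<'E'
from h import *
np.set_printoptions(precision=3,suppress=True)
i=camera_info("wrist"); I,D=grab_frame("wrist"); cv2.imwrite("pics/w2.png",I); np.save("w2.npy",D); np.save("w2T.npy",i["T"])
for t in ["drawer_handle","visor_center","visor_tab","lens_a_center","kit_front"]:
    for p in pinpoint("wrist",t)[:3]:
        u,v=p["position"]; d=dep(D,u,v)
        print(t,round(p["conf"],2),np.round([u,v]),pix2w("wrist",u,v,d,info=i) if d else None)
E
```

```text
time: 5.73
tool_pos: [0.4833, 0.1402, 0.0644]
tool_rot: [0.002, 0.731, 0.683, 0.003]
contact_force: [1.8, 1.7, 9.0]
gripper_width: 0.099
grasp_force: 61.2
time: 6.82
tool_pos: [0.5699, 0.1237, 0.2906]
tool_rot: [-0.0, 0.731, 0.683, -0.0]
contact_force: [-0.8, -0.6, -1.3]
gripper_width: 0.299
grasp_force: 0.0
drawer_handle 0.91 [222. 154.] [0.482 0.14  0.083]
visor_center 0.83 [341. 217.] [0.6   0.051 0.047]
visor_center 0.68 [343. 232.] [0.599 0.049 0.086]
visor_center 0.25 [345. 151.] [0.604 0.135 0.088]
visor_tab 0.95 [342. 236.] [0.597 0.049 0.095]
lens_a_center 0.81 [351.  65.] [0.611 0.213 0.095]
lens_a_center 0.51 [343. 217.] [0.602 0.05  0.047]
kit_front 0.91 [417. 141.] [0.693 0.129 0.02 ]
kit_front 0.65 [351.  67.] [0.611 0.212 0.096]
```

View pics/w2.png

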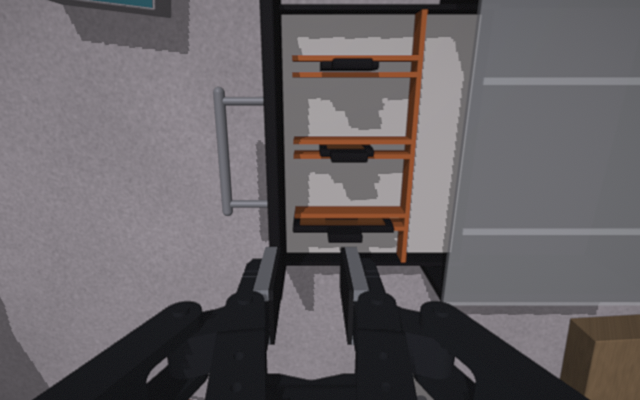

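Lenses: the two small ones at (349,63) and (347,153); the visor is the widest at (343,226), tab (345,238), so world (0.597, 0.048), z≈0.095 at the tab's top, matching slot y=−85. The drawer is at its stop (handle moved 162 mm from ajar). Next, a close look at the document camera before grasping.

```bash
python3 -m handwheel '[[[0,-0.02,0.02,0,0,0],[0,-0.036,0.02,0,0,0],[0,-0.036,0.02,0,0,0],[0,-0.036,0.02,0,0,0],[0,-0.036,0.02,0,0,0],[0,-0.036,0.02,0,0,0],[0,-0.036,0.02,0,0,0],[0,-0.036,0.02,0,0,0],[0,-0.036,0,0,0,0],[0,-0.036,0,0,0,0],[0,-0.036,0,0,0,0],[0,-0.024,0,0,0,0],[0,0,0,0,0,0],[0,0,0,0,0,0],[0,0,0,0,0,0]]]'
python3 - <<'E'
from h import *
np.set_printoptions(precision=3,suppress=True)
i=camera_info("wrist"); I,D=grab_frame("wrist"); cv2.imwrite("pics/w3.png",I); np.save("w3.npy",D); np.save("w3T.npy",i["T"])
for t in ["focus","goggles","gluestick"]:
    for p in pinpoint("wrist",t)[:3]:
        u,v=p["position"]; d=dep(D,u,v)
        print(t,round(p["conf"],2),np.round([u,v]),pix2w("wrist",u,v,d,info=i) if d else None)
E
```

```text
time: 8.37
tool_pos: [0.5702, -0.2794, 0.451]
tool_rot: [-0.0, 0.73, 0.683, 0.0]
contact_force: [0.3, 0.2, -0.4]
gripper_width: 0.297
grasp_force: 0.0
goggles 0.56 [254. 223.] [ 0.473 -0.402  0.08 ]
gluestick 0.59 [230.  90.] [ 0.456 -0.204  0.046]
```

View pics/w3.png

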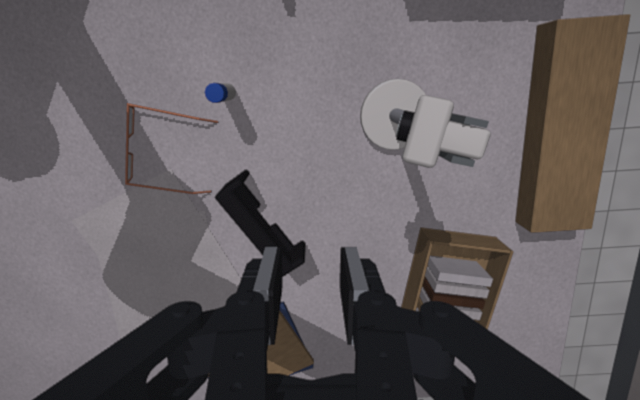

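Document camera head from above: white block centred (428,131), lens barrel at (404,123), hinge at (467,140), so it looks toward −x and slightly +y; glue stick (216,93), goggles (258,222). I'll fit the head's top plane and axes.

```bash
cat > head.py <<'E'
from h import *
np.set_printoptions(precision=4,suppress=True)
i=dict(camera_info("wrist")); T=np.load("w3T.npy"); D=np.load("w3.npy"); I=cv2.imread("pics/w3.png")
def cl(m):
    v,u=np.where(m&(D>0)); d=D[v,u]
    P=np.stack([(u-i["cx"])/i["fx"]*d,-(v-i["cy"])/i["fy"]*d,-d],-1)
    return P@T[:3,:3].T+T[:3,3],u,v
m=np.zeros(D.shape,bool); m[60:190,340:510]=1
P,u,v=cl(m); hi=P[:,2]>.2; 
m2=np.zeros(D.shape,np.uint8); m2[v[hi],u[hi]]=255
def plane(Q):
    c=Q.mean(0)
    for _ in range(4):
        _,s,V=np.linalg.svd(Q-c); n=V[2]*np.sign(V[2][2]); r=(Q-c)@n; k=abs(r)<.004; Q=Q[k] if k.sum()>20 else Q; c=Q.mean(0)
    return c,n,Q
for name,(a,b,c,d) in {"block":(415,443,105,155),"rear":(453,483,131,148)}.items():
    s=hi&(u>=a)&(u<b)&(v>=c)&(v<d); C,n,Q=plane(P[s]); print(name,len(Q),C,"n",n,"pitch",np.arctan2(np.hypot(n[0],n[1]),n[2]),"az of -n",np.arctan2(-n[1],-n[0]), Q[:,2].min(),Q[:,2].max())
for name,(a,b,c,d) in {"lens":(397,410,108,142),"col":(385,397,105,125)}.items():
    s=(u>=a)&(u<b)&(v>=c)&(v<d)&(P[:,2]>.05); print(name,P[s].mean(0) if s.any() else 0,P[s].min(0),P[s].max(0))
w=(I.min(2)>150)&(m2>0); w=w.astype(np.uint8)
for nm,sl in (("block",(slice(400,446))),("rear",slice(453,492))):
    z=np.zeros_like(w); z[:,sl]=w[:,sl]; pts=np.argwhere(z)[:,::-1].astype(np.float32); print(nm,cv2.minAreaRect(pts))
crop=cv2.resize(I[80:180,380:500],(720,600)); cv2.imwrite("pics/z3.png",crop)
E
python3 head.py
```

```text
block 1355 [ 0.6737 -0.2475  0.2826] n [-0.2981  0.079   0.9513] pitch 0.3134683381275998 az of -n -0.2592311479677011 0.2753861149382081 0.2871288338844769
rear 506 [ 0.7043 -0.2565  0.2906] n [-0.3085  0.0858  0.9473] pitch 0.3259657978680603 az of -n -0.2713733970687783 0.28490833084022293 0.29577187005023603
lens [ 0.6614 -0.2468  0.2427] [ 0.6497 -0.2655  0.0523] [ 0.7049 -0.2315  0.2783]
col [ 0.695  -0.2577  0.0602] [ 0.6937 -0.267   0.0503] [ 0.6984 -0.2498  0.0703]
block ((431.51287841796875, 130.23883056640625), (34.88591766357422, 65.46072387695312), 15.350136756896973)
rear ((467.8940124511719, 139.54058837890625), (36.343048095703125, 26.148115158081055), 12.724355697631836)
```

View pics/z3.png

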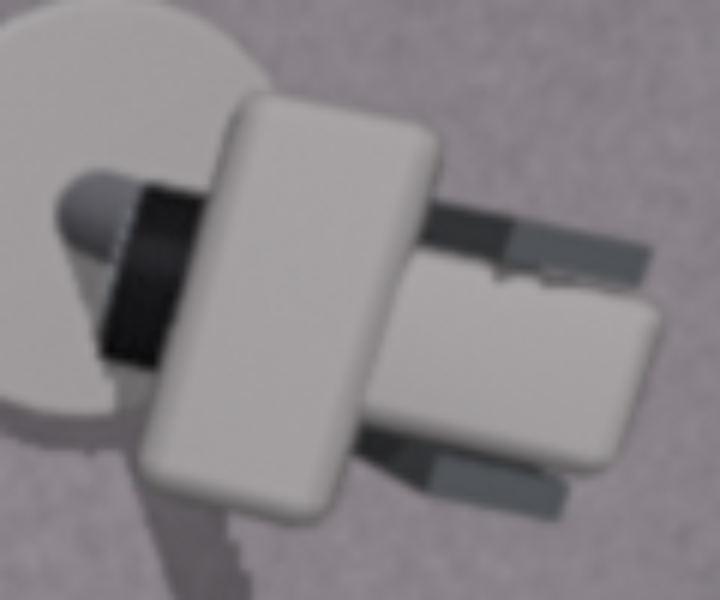

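```bash
cat >> head.py <<'E'
print('----')
n=np.array([-.303,.082,.949]); n/=np.linalg.norm(n)
s=hi&(w[v,u]>0)&(u<452); C,_,Q=plane(P[s&(u<446)])
for nm,sel in (("block",hi&(w[v,u]>0)&(u<447)&(v<167)),("rear",hi&(w[v,u]>0)&(u>=453))):
    Q=P[sel]; c0=np.median(Q,0); k=abs((Q-c0)@n)<.006; Q=Q[k]
    h=np.array([-n[0],-n[1],0]); x=h/np.linalg.norm(h)*n[2]+np.array([0,0,np.hypot(n[0],n[1])]); y=np.cross(n,x)
    q=np.stack([(Q-c0)@x,(Q-c0)@y],-1).astype(np.float32)
    r=cv2.minAreaRect(q); print(nm,len(Q),"rect",r,"centre",c0+x*r[0][0]+y*r[0][1],"x",x,"y",y)
L=(I[v,u].max(1)<60)&(u<415)&(u>392)&(P[:,2]>.2)&(v<145)
Z=P[L]; print("lens pts",len(Z)); e=np.stack([(Z-c0)@x,(Z-c0)@y,(Z-c0)@n],-1)
for p in (2,25,50,75,98): print(p,np.percentile(e,p,axis=0))
print("c0",c0)
col=np.array([.709,-.266,.25]); print("col rel",(col-c0)@x,(col-c0)@y)
E
python3 head.py | sed -n '/----/,$p'
python3 - <<'E'
# foot centre from top / scene: white circle near table
import sys; sys.path.insert(0,'.')
E
```

```text
----
block 1758 rect ((0.0034074289724230766, -0.00017191097140312195), (0.030247647315263748, 0.05475487932562828), 0.5810285210609436) centre [ 0.6763 -0.2489  0.2836] x [ 0.9164 -0.248   0.314 ] y [0.2612 0.9653 0.    ]
rear 834 rect ((-0.0014168266206979752, -0.0005345679819583893), (0.02124844864010811, 0.02893720008432865), 89.43081665039062) centre [ 0.7036 -0.2567  0.2905] x [ 0.9164 -0.248   0.314 ] y [0.2612 0.9653 0.    ]
lens pts 313
2 [-0.0586 -0.0142 -0.0103]
25 [-0.0565 -0.0075 -0.0057]
50 [-0.0542 -0.0012 -0.0035]
75 [-0.0519  0.0052 -0.0022]
98 [-0.0498  0.011  -0.001 ]
c0 [ 0.7051 -0.2565  0.291 ]
col rel -0.0069173142459388465 -0.00809966150099054
```

Focus is at about (0.517,−0.207,0.212), with line-of-sight azimuth −0.264 and pitch 0.32. The height range, column distance and lens offset all agree. Now to the visor.

```bash
python3 -m handwheel '[[[0.001,0.015,0,0,0,6],[0.002,0.024,0,0,0,7],[0.002,0.024,0,0,0,7],[0.002,0.024,-0.005,0,0,7],[0.002,0.024,-0.02,0,0,7],[0.002,0.024,-0.025,0,0,7],[0.002,0.024,-0.025,0,0,7],[0.002,0.024,-0.025,0,0,7],[0.002,0.024,-0.025,0,0,7],[0.002,0.024,-0.025,0,0,7],[0.002,0.024,-0.025,0,0,7],[0.002,0.024,-0.025,0,0,7],[0.002,0.024,-0.025,0,0,7],[0.002,0.023,-0.025,0,0,0],[0,0,0,0,0,0],[0,0,0,0,0,0],[0,0,0,0,0,0]]]' 0.6
python3 - <<'E'
from h import *
from scipy.spatial.transform import Rotation as R
np.set_printoptions(precision=4,suppress=True)
i=camera_info("wrist"); I,D=grab_frame("wrist"); cv2.imwrite("pics/w4.png",I)
for t in ["visor_center","visor_tab","lens_a_center"]:
    for p in pinpoint("wrist",t)[:3]:
        u,v=p["position"]; d=dep(D,u,v)
        print(t,round(p["conf"],2),np.round([u,v]),pix2w("wrist",u,v,d,info=i) if d else None, pix2w("wrist",u,v,z=.083,info=i))
s=state(); M=R.from_quat(np.roll(s["tool_rot"],-1)).as_matrix(); print(s["tool_pos"],M,s["joint_pos"])
E
```

```text
time: 9.98
tool_pos: [0.5977, 0.046, 0.2026]
tool_rot: [0.001, 0.034, 0.999, -0.0]
contact_force: [0.3, -1.2, 1.0]
gripper_width: 0.598
grasp_force: 0.0
visor_center 0.67 [313. 177.] [0.5847 0.0476 0.0953] [0.5879 0.0475 0.083 ]
visor_tab 0.95 [314. 191.] [0.5955 0.0476 0.0952] [0.5991 0.0475 0.083 ]
lens_a_center 0.58 [508. 182.] [0.6121 0.2131 0.0503] [0.6019 0.195  0.083 ]
lens_a_center 0.31 [310. 176.] [0.5841 0.0459 0.0951] [0.5872 0.0457 0.083 ]
[0.5982 0.045  0.2034] [[-0.9976  0.0689  0.0033]
 [ 0.0689  0.9976 -0.0003]
 [-0.0033 -0.0001 -1.    ]] [-0.0488  0.01    1.7035 -0.0002  1.4247 -1.5506]
```

View pics/w4.png

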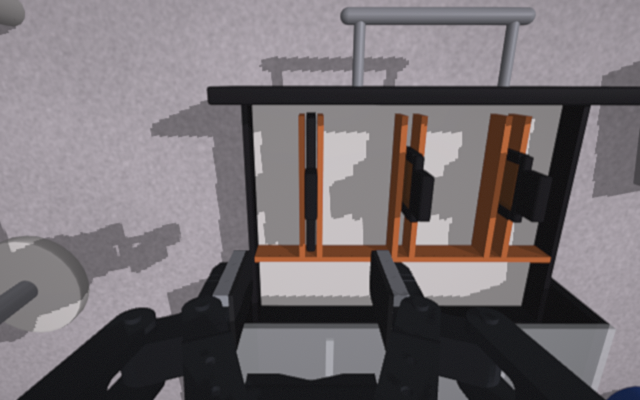

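The visor stands upright in the left slot (311, 112–250), its tab at (312,193), world (0.597,0.0475). I'm descending and closing.

```bash
python3 -m handwheel '[[[0,0.002,-0.03,0,0,0],[0,0,-0.035,0,0,0],[0,0,-0.035,0,0,0],[0,0,-0.025,0,0,0],[0,0,-0.015,0,0,0],[0,0,0,0,0,0],[0,0,0,0,0,0]]]'
python3 -m handwheel '[[[0,0,0,0,0,0],[0,0,0,0,0,0],[0,0,0,0,0,0],[0,0,0,0,0,0],[0,0,0,0,0,0],[0,0,0,0,0,0],[0,0,0,0,0,0]]]' 0
python3 -m handwheel '[[[0,0,0.008,0,0,0],[0,0,0.01,0,0,0],[0,0,0.015,0,0,0],[0,0,0.02,0,0,0],[0,0,0.025,0,0,0],[0,0,0.03,0,0,0],[0,0,0.03,0,0,0],[0,0,0.02,0,0,0],[0,0,0.01,0,0,0],[0,0,0,0,0,0],[0,0,0,0,0,0],[0,0,0,0,0,0],[0,0,0,0,0,0]]]'
```

```text
time: 10.77
tool_pos: [0.5972, 0.0473, 0.0614]
tool_rot: [-0.0, 0.034, 0.999, -0.0]
contact_force: [-0.4, -0.4, 0.1]
gripper_width: 0.597
grasp_force: 0.0
time: 11.35
tool_pos: [0.5986, 0.0477, 0.0634]
tool_rot: [0.002, 0.034, 0.999, -0.0]
contact_force: [-0.3, -1.0, 7.4]
gripper_width: 0.107
grasp_force: 59.6
time: 12.43
tool_pos: [0.596, 0.048, 0.2266]
tool_rot: [-0.002, 0.034, 0.999, 0.0]
contact_force: [0.5, 0.4, -0.1]
gripper_width: 0.104
grasp_force: 58.5
```

```bash
python3 -m handwheel '[[[-0.003,-0.008,0,0,0,-3],[-0.005,-0.016,0,0,0,-6],[-0.006,-0.018,0,0,0,-6.6],[-0.006,-0.018,0,0,0,-6.6],[-0.006,-0.018,0,0,0,-6.6],[-0.006,-0.018,0,0,0,-6.6],[-0.006,-0.018,0,0,0,-6.6],[-0.006,-0.018,0,0,0,-6.6],[-0.006,-0.018,0,0,0,-6.6],[-0.006,-0.018,0,0,0,-6.6],[-0.006,-0.018,0,0,0,-6.6],[-0.006,-0.018,0,0,0,-6.6],[-0.006,-0.018,0,0,0,-6.6],[-0.006,-0.018,0,0,0,-6.6],[-0.004,-0.013,0,0,0,-6.6],[-0.001,0,0,0,0,-6.3],[0,0,0,0,0,0]]]'
python3 -m handwheel '[[[0,0,0,-0.6,-2.2,0],[0,0,0,-0.84,-3.1,0],[0,0,0,-0.84,-3.1,0],[0,0,0,-0.84,-3.1,0],[0,0,0,-0.84,-3.1,0],[0,0,0,-0.84,-3.1,0],[0,0,0,0,0,0],[0,0,0,0,0,0],[0,0,0,0,0,0]]]'
python3 - <<'E'
from h import *
from scipy.spatial.transform import Rotation as R
np.set_printoptions(precision=4,suppress=True)
s=state(); M=R.from_quat(np.roll(s["tool_rot"],-1)).as_matrix(); print(s["tool_pos"],M)
n=np.array([-.303,.082,.949]);n/=np.linalg.norm(n); x=np.array([.9164,-.248,.314]);f=np.array([.5166,-.2065,.2118])
W=np.column_stack([np.cross(x,-n),x,-n]); print("rot left deg",np.degrees(R.from_matrix(W@M.T).as_rotvec()),"shift",f+n*.0185-s["tool_pos"])
I,D=grab_frame("wrist"); J,D2=grab_frame("scene"); np.save("s5.npy",D2); cv2.imwrite("pics/s5.png",J)
a=cv2.resize(J[200:330,210:400],(760,520)); cv2.imwrite("pics/z5.png",a); cv2.imwrite("pics/w5.png",I)
for t in ["visor_center","visor_tab"]:
  for p in pinpoint("scene",t)[:2]:
    u,v=p["position"]; d=dep(D2,u,v,1); print(t,round(p["conf"],2),u,v,pix2w("scene",u,v,d) if d else 0)
E
```

```text
time: 13.85
tool_pos: [0.5112, -0.2055, 0.2274]
tool_rot: [-0.001, 0.794, 0.608, -0.001]
contact_force: [-0.4, -0.4, -0.2]
gripper_width: 0.108
grasp_force: 58.6
time: 14.6
tool_pos: [0.5123, -0.2048, 0.229]
tool_rot: [0.126, 0.783, 0.602, 0.096]
contact_force: [-0.6, -0.9, -0.1]
gripper_width: 0.106
grasp_force: 58.6
[ 0.5123 -0.2048  0.229 ] [[ 0.2573  0.9178  0.3023]
 [ 0.9663 -0.244  -0.0816]
 [-0.0012  0.3132 -0.9497]]
rot left deg [ 0.0507 -0.067  -0.2353] shift [-0.0013 -0.0001  0.0004]
visor_center 0.86 279.9 219.2 [ 0.5149 -0.2091  0.2248]
visor_center 0.65 372.7 206.3 [0.6104 0.2138 0.0566]
visor_tab 0.71 276.3 212.4 [ 0.5109 -0.2176  0.2541]
```

View pics/z5.png

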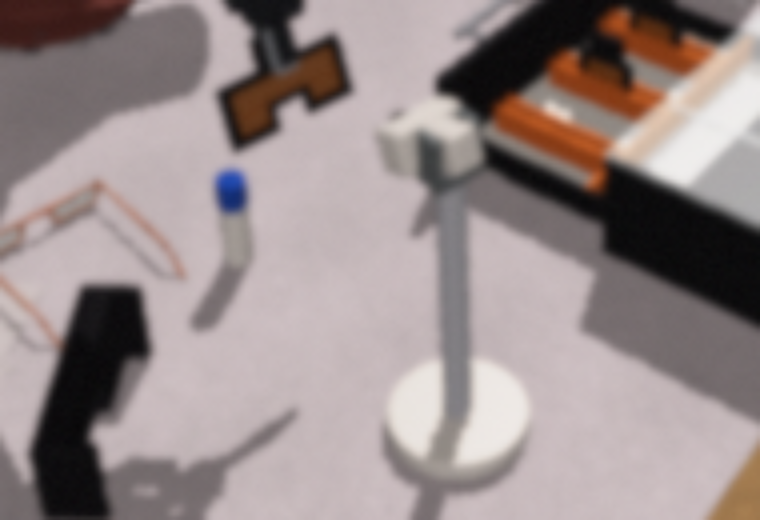

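The visor hangs in the fingers at (285,95 in the crop), facing the camera, tab up; drawer out with both small lenses in. One numeric check of its level and centre, using its mask and depth.

Run:
```python
from h import *
np.set_printoptions(precision=4,suppress=True)
i=camera_info("scene");T=np.array(i["T"]);D=np.load("s5.npy"); D=grab_frame("scene")[1]
m=masks_of("scene","visor_center"); m=[q for q in m if q["box"][0]<320][0]; v,u=np.where(m["region"]&(D>0)); d=D[v,u]
P=np.stack([(u-i["cx"])/i["fx"]*d,-(v-i["cy"])/i["fy"]*d,-d],-1)@T[:3,:3].T+T[:3,3]
n=np.array([-.303,.082,.949]);n/=np.linalg.norm(n); x=np.array([.9164,-.248,.314]);y=np.cross(n,x);f=np.array([.5166,-.2065,.2118])
e=np.stack([(P-f)@a for a in (x,y,n)],-1); e=e[(abs(e[:,0])<.03)&(abs(e)<.08).all(1)]
print(m["box"],len(e),np.percentile(e,[3,50,97],axis=0))
q=e[e[:,2]<.026]; print(cv2.minAreaRect(q[:,1:].astype(np.float32)))
c=q.mean(0); print("normal",np.linalg.svd(q-c)[2][2])
s=state();print(s["time"],s["tool_pos"],s["grasp_force"])
```

```text
[265.4, 208.5, 28.4, 34.1] 487 [[-0.0025 -0.0582 -0.023 ]
 [ 0.0028 -0.0141  0.0025]
 [ 0.0079  0.0488  0.0356]]
((-0.0032494626939296722, -0.0005363859236240387), (0.05195082724094391, 0.11395014077425003), 89.26349639892578)
normal [-1.     -0.0057  0.0075]
14.9 [ 0.5125 -0.2052  0.2293] 58.61984074115753
```

Centred to within about 5 mm, with tilt and level errors of about 0.01 rad; handing in.

```bash
python3 -c "
from plant import *
print(job_done())"
```

```text
the job is handed in; nothing more can be done
None
```

I pulled the drawer out to its stop and handed the job in with the visor lens held still at the camera's focus point: about 5 mm off centre and about 0.01 rad off square and level by my last measurement. The tab is uppermost and both small lenses are still in the drawer; the hand-in returned no verdict.

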